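# Close up the battery box of a tile cutter

### The arm

A 6-joint arm with a two-finger parallel gripper is mounted at the origin on the work surface. World frame = base frame: x ahead of the robot, y to its left, z up, the work surface at z = 0. Lengths are in mm, angles in rad, forces in N, time in s.
With the tool pointing down it reaches from about 300 to 875 mm from the base axis. Payload 4.2 kg.
Tool frame: the origin (TCP) lies between the finger pads; the fingertips stand 19 mm ahead of it and the grasp point (between the pads) is the TCP; x points along the fingers, y is the direction in which the jaws open and shut, and the axes are right-handed (so a half turn about x gives the same grasp; the last joint's range is limited). The gripper opens to 85 mm and grips with 20 to 120 N. Pads are 22 mm wide; open, the fingers measure 114 mm over their backs; the gripper's body (76 mm by 85 mm) begins 54 mm behind the grasp point. The pads swing forward as they close: fully open they stand 13 mm farther back than shut.
Start: joints at [1.209, 0.32, 1.565, -0, 1.257, -0.02], TCP at [192.732, 541.751, 250.338] pointing down, gripper open.
Joint ranges: [-3.11, 3.11], [-0.84, 2.01], [0.21, 2.61], [-1.34, 4.49], [0.05, 2.63], [-2.56, 2.56]. Speed limits (rad/s): [2.57, 2.57, 3.14, 3.14, 3.14, 3.14].

### API

Orientations are given as [roll, pitch, yaw] about the fixed x, y, z axes, in that order (R = Rz(yaw) Ry(pitch) Rx(roll)).
In Python, from plant import robot gives the robot as it stands.
- The arm moves only by the shell command python3 -m jog 'ROWS' [FORCE]. ROWS is JSON, one flat list of numbers, 7 for each row, row after row: the opening, from 0 (shut) to 1 (fully open), then the shift along the tool's x, y, z in mm, then the turn, a rotation vector about the tool's x, y, z in rad. In form: [fingers, dx, dy, dz, ax, ay, az, fingers, dx, dy, dz, ax, ay, az, ...]. A call has 1 to 12 rows; each row is the pose to reach, as a shift and turn from the pose commanded when the call began, along the tool's axes at that moment; what a row does not reach only later rows make up. A row lasts 1/8 s, in which the tool goes at most 62.5 mm and 10.7 degrees, less where a joint would pass 70% of its speed; a pose out of reach is approached as far as the arm can. A call with a gripper value outside its range is refused whole. The fingers move at their own pace and stop on an object; FORCE is the grip in N (left out, the last holds). Time passes only in rows, so rows that repeat a pose let the fingers close. It gives the time, the measured TCP pose, the force and the opening at its end, in the units of the state.
- robot.read_state(): the state, without advancing time (a new reading comes with each control period).
- robot.read_camera(name): name is "scene" or "side" or "wrist"; returns the picture (480x640x3 uint8, red, green, blue); there is no depth.
- robot.get_calibration(name): a dict with "K" (3x3 intrinsics, pixels), "R" (3x3) and "t" (3): a world point X has camera coordinates R X + t; the wrist camera has in their place "tool_from_camera" (4x4, takes a point from camera to tool coordinates, whose origin is the TCP and whose axes are the tool frame's). Camera axes: x right, y down, z forward; pixel columns grow to the right and rows downward; lengths in mm; the calibration is good to about 2 mm. A picture is of the moment at which its call begins: read the wrist's pose just before it. get_calibration takes no time and is no camera call.
- robot.hand_in(): hands the job in, once; it reports no verdict.
The state is a dict: "t": time; "joint_positions": joint angles; "joint_velocities": joint speeds; "effort": joint torques, N m; "tool_pos": TCP position; "ee_rot": TCP orientation; "wrist_force": force on the tool from outside, world axes, zero at the start; "torque": the same for the moment, N m; "gripper_width": finger opening in mm.
Only numpy, scipy, OpenCV 4.12 (cv2) and the standard library are available. Lean on these libraries where they do the work, as an engineer would, in place of code of your own. Each camera call takes 0.05 s, during which the arm holds its last target.

### The job

Close up the battery box of the tile cutter: push the battery pack fully home against its contacts, then hook the front lip of the loose cover into the slot, let the cover's rear come to rest on the spring catch and let go of it. Then press the rear of the cover down until it snaps flat under the catch. Leave the jar, the mosaic strip and the small stack of offcuts where they are.

Things in the scene. Friction and masses are not known exactly. Their poses are not given: they have to be found in the camera images.
- housing: fixed grey battery box, 185 by 140 mm, deck 58 mm above the bench. Origin: on the bench below the centre of the cover opening (box: x -90 to +95 mm). x points from the slot end (front, roughly facing the robot) to the catch end (rear), z up. All positions below in this frame. Opening: 89 mm wide in y, from x -65 (edge of front bezel) to +62 mm (rear wall)
- ledge (a point): point at x 0, y 0, z 50 mm of the housing: level of the two side ledges that carry the cover, 8 mm below the deck. The ledges reach inward to 34 mm either side of the middle; between them the bay is open, 68 mm wide, down to its floor at z 10 mm
- slot (a point): mouth of the slot under the front bezel, at x -65, y 0, z 52.4 mm in the housing. The bezel is a 3.2 mm thick strip, underside at z 54.8 mm, from x -76 to -65 mm; below it the space is open to the bay floor and ends at a wall at x -76 mm
- pack (a joint): how far (m) the battery pack stands off from home, towards the slot end: 0 = fully home at the catch end, at most 0.03. It slides along the housing's x axis with about 3 N of friction and stays where it is left; it stops hard at 0
- pack_face (a point): centre of the flat face, towards the slot end, of the black battery pack in the bay: a block 50 mm (x) by 60 mm (y), underside at z 11, top at z 46, this point at z 28.5 mm. At home it is at x +8 mm in the housing, else farther to -x by the joint value. Push it to +x, with shut fingers let down into the bay between it and the bezel
- catch (a joint): steel spring catch at the rear of the opening: 0 = sprung forward over the opening, grows as it is pushed back (+x of the housing), at most 0.012. It returns by itself; 2.5 N of preload and 0.2 N/mm
- catch_nose (a point): front lower edge of the catch, at x +53, y 0, z 60.5 mm in the housing when forward: it overhangs the opening by 9 mm, underside at z 59.5 mm, 28 mm wide. Above z 61.5 mm its front slopes up and back at 60 degrees to z 77 mm: a cover pressed down (some 5 to 12 N near its rear) drives it back, then it snaps over the cover
- cover_grip (a point): centre of the upright grip rib on the loose grey cover, 20 mm above the cover's underside. Plate 120 mm (x) by 84 mm (y) by 8 mm, about 140 g; the rib across its middle is 12 mm thick (x), 50 mm long (y), 24 mm high over the plate. Axes: -x to the lip, +x to the plain rear edge, z up. It lies flat on the bench, rib up. Seated, the rib is within 3 mm of x 0, y 0 of the housing, underside at z 50 mm
- cover_lip (a point): middle of the tip of the cover's front lip, 73 mm from the rib, 1.5 mm above the underside: a tongue 13 mm long, 56 mm wide, 3 mm thick, level with the underside. It goes under the bezel with the cover's front tilted down 0.35 to 0.45 rad and the plate's front lower edge just above the ledges. Let go, the cover leans on the catch's slope at 0.1 to 0.2 rad
- cover_rear (a point): middle of the cover's rear top edge, 60 mm from the rib to +x, 8 mm above the underside
- jar_mid (a point): centre (half-way up) of a white jar, 50 mm across, 110 mm tall, standing between the box and the cover; leave it alone
- strip_mid (a point): centre of a loose mosaic strip lying on the bench, 80 by 48 mm, 9 mm thick; leave it alone
- offcuts_mid (a point): centre (half-way up) of a small stack of mosaic offcuts close behind the cover, 48 mm (x) by 72 mm (y), 45 mm tall; leave it alone
Mind the look-alikes: they are no part of the job. There is more than one size of the part that bears cover_grip; the job needs the smallest.

How it is judged:
By the outcome, as a careful person would: the job done as asked, in the order asked, and still so for the second after the job is handed in, with the robot touching nothing.
It also fails if it takes over 59 s, if anything falls off the work surface, if the arm or the gripper's body presses on something with over 40 N, if the wrist force passes 120 N, or if a joint passes its speed limit or range.

## Working session

There is one attempt and no reset: what is moved stays moved. The work goes in short steps, Python scripts to look and compute and a shell command to move; the robot and the scene stay as the last step left them, time stands still between calls to the robot, and variables do not carry over. Pictures are saved under pics/ and viewed, and the job is handed in when it is done.

```bash
ls; mkdir -p pics; python3 - <<'E'
from plant import robot
import cv2
print(robot.read_state())
for n in ("scene","side","wrist"):
    im=robot.read_camera(n); cv2.imwrite(f"pics/a_{n}.png",im[:,:,::-1]); print(n,robot.get_calibration(n))
E
```

```text
pics
{'t': 0.0, 'joint_positions': array([ 1.20897123e+00,  3.20319502e-01,  1.56567869e+00,  4.59150636e-07,
        1.25738483e+00, -2.00392391e-02]), 'joint_velocities': array([ 8.26649141e-04, -1.04253604e-03,  6.55914562e-04,  1.91099831e-03,
        8.83942444e-06, -1.40208086e-03]), 'effort': array([ 1.27876410e-03, -4.15509474e+01, -2.34167737e+01,  2.46147029e-04,
        7.94687541e-03,  1.41181211e-06]), 'tool_pos': array([192.58854603, 541.3245726 , 249.46649954]), 'ee_rot': array([-1.59107939,  1.56900596, -1.93286539]), 'wrist_force': array([ 0.62496016, -0.21716434, -0.1969746 ]), 'torque': array([-0.00758213, -0.01653367, -0.04051989]), 'gripper_width': 85.3290253544594}
scene {'K': array([[570.36144528,   0.        , 313.9930374 ],
       [  0.        , 570.36144528, 237.01924092],
       [  0.        ,   0.        ,   1.        ]]), 'R': array([[-0.07513041,  0.99695469,  0.02089915],
       [ 0.67034573,  0.06601108, -0.73910699],
       [-0.73823575, -0.04151976, -0.67326375]]), 't': array([   8.54078896, -287.75416408, 1473.85317944])}
side {'K': array([[458.2010
[... 177 characters left out ...]
  0.01769476],
       [-0.36907379, -0.37817056, -0.84898266],
       [ 0.61660149,  0.58385552, -0.52812435]]), 't': array([-350.70413052,  264.37601189,  705.37186255])}
wrist {'K': array([[416.83004757,   0.        , 313.75955233],
       [  0.        , 416.83004757, 249.36873378],
       [  0.        ,   0.        ,   1.        ]]), 'tool_from_camera': array([[-1.11117636e-03, -2.92160611e-01,  9.56368623e-01,
        -1.23281011e+02],
       [ 9.99999303e-01,  5.79291929e-05,  1.17956631e-03,
        -2.48702260e-01],
       [-4.00024478e-04,  9.56369267e-01,  2.92160343e-01,
        -7.35115055e+01],
       [ 0.00000000e+00,  0.00000000e+00,  0.00000000e+00,
         1.00000000e+00]])}
```

View pics/a_scene.png

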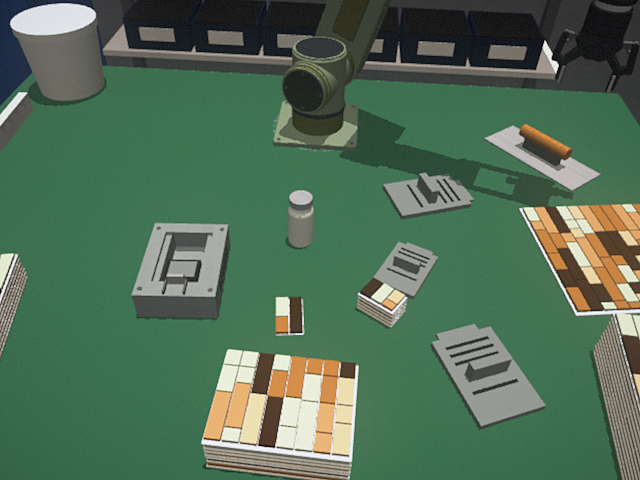

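View pics/a_side.png

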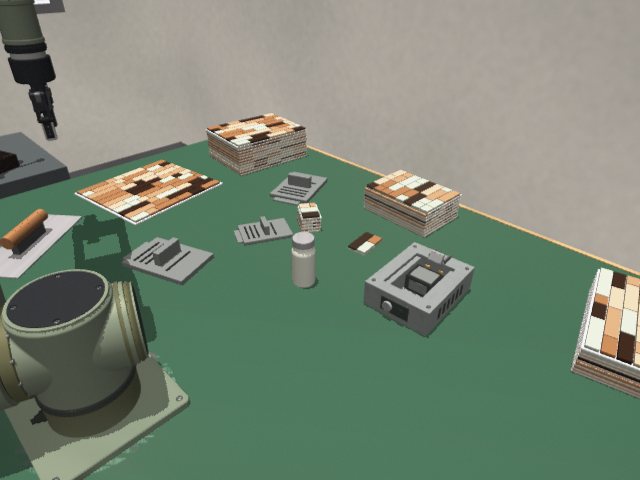

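View pics/a_wrist.png

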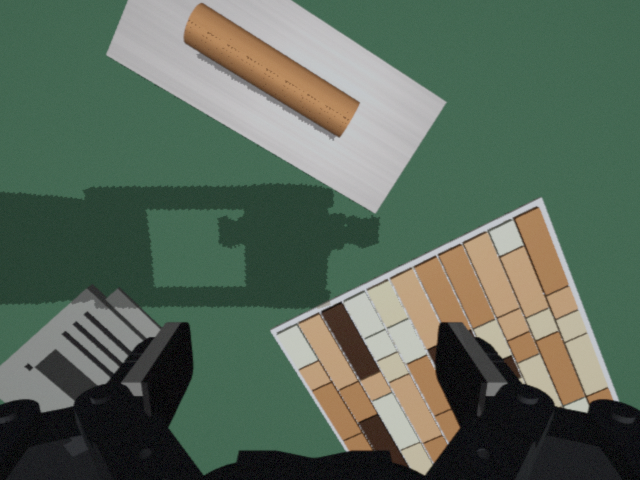

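Candidates for the cover in the scene view: (428,194), (407,265) with the offcuts behind it, and (488,373). I'll check their sizes in crops.

```bash
cat > h.py <<'E'
from plant import robot
import cv2, numpy as np
from scipy.spatial.transform import Rotation as Ro
def cam(n,state=None):
    c=robot.get_calibration(n); K=np.array(c["K"])
    if n!="wrist": return K,np.array(c["R"]),np.array(c["t"])
    s=state or robot.read_state(); T=np.eye(4); T[:3,:3]=Ro.from_euler('xyz',s["ee_rot"]).as_matrix(); T[:3,3]=s["tool_pos"]
    M=np.linalg.inv(T@np.array(c["tool_from_camera"])); return K,M[:3,:3],M[:3,3]
def pt(C,uv,z):
    K,R,t=C; d=R.T@np.linalg.solve(K,[uv[0],uv[1],1.]); o=-R.T@t; return o+d*(z-o[2])/d[2]
def pr(C,X):
    K,R,t=C; p=K@(R@np.asarray(X,float)+t); return p[:2]/p[2]
def crop(src,dst,x0,y0,w,h,s):
    im=cv2.imread(src)[y0:y0+h,x0:x0+w]; im=cv2.resize(im,None,fx=s,fy=s,interpolation=cv2.INTER_CUBIC)
    for i in range(0,w,20): cv2.putText(im,str(x0+i),(int(i*s),10),0,.35,(0,255,255),1); cv2.line(im,(int(i*s),12),(int(i*s),18),(0,255,255),1)
    for i in range(0,h,20): cv2.putText(im,str(y0+i),(0,int(i*s)+4),0,.35,(0,255,255),1); cv2.line(im,(24,int(i*s)),(30,int(i*s)),(0,255,255),1)
    cv2.imwrite(dst,im)
E
python3 - <<'E'
from h import *
crop("pics/a_scene.png","pics/c_cov.png",345,225,110,110,5.4)
crop("pics/a_scene.png","pics/c_box.png",120,205,130,120,5)
C=cam("scene")
for p in [(428,194),(407,265),(488,373),(301,240),(289,315),(185,270)]: print(p,pt(C,p,0))
E
```

```text
(428, 194) [260.10047499 265.8247809    0.        ]
(407, 265) [4.89476216e+02 2.08868109e+02 1.13686838e-13]
(488, 373) [725.65946279 329.02376772   0.        ]
(301, 240) [ 4.38408488e+02 -1.81227799e+00 -1.13686838e-13]
(289, 315) [634.80888172  -4.91941573   0.        ]
(185, 270) [ 543.51715032 -212.93558083    0.        ]
```

View pics/c_cov.png

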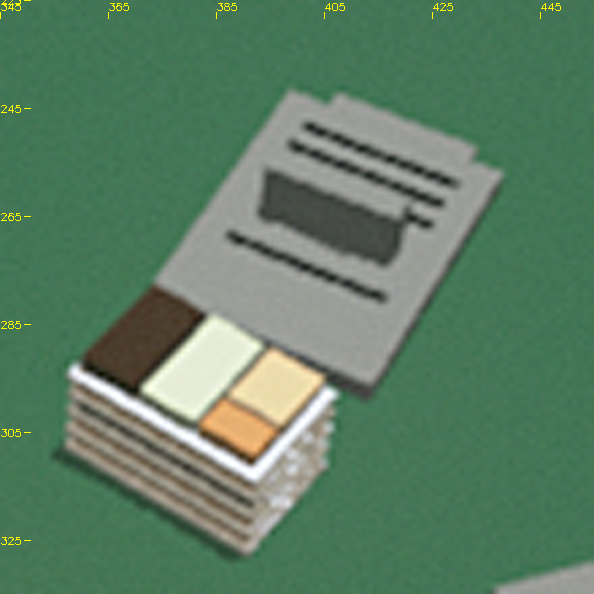

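View pics/c_box.png

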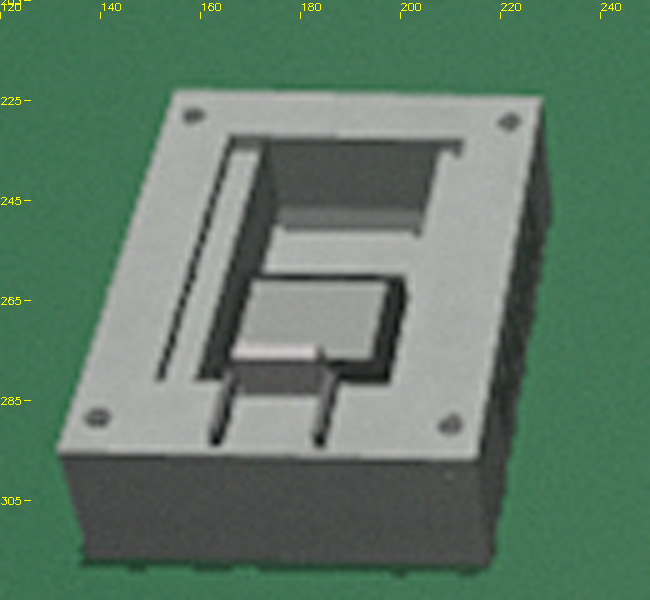

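```bash
python3 - <<'E'
from h import *
C=cam("scene")
def q(L,z):
    P=np.array([pt(C,p,z)[:2] for p in L]); print(P.round(1).tolist()); print('edges',np.linalg.norm(np.roll(P,-1,0)-P,axis=1).round(1),'ang',[np.arctan2(*(b-a)[::-1]).round(4) for a,b in zip(P,np.roll(P,-1,0))]); return P
print('deck');P=q([(154.8,223.2),(228.2,224.4),(215.6,296.8),(132,295.2)],58); 
print(P.mean(0))
print('cover'); q([(398.9,241.9),(438,256.9),(413.1,296.3)],8)
c=[345+0,225]
g=lambda u,v:(345+u/5.4,225+v/5.4)
print('lip');q([g(337,95),g(475,148)],3)
print('rib rear face bottom (z8)');q([g(262,217),g(390,265)],8)
print('rib rear top (z32)');q([g(265,170),g(408,220)],32)
S=cam("side")
crop("pics/a_side.png","pics/c_s1.png",340,225,150,120,5)
crop("pics/a_side.png","pics/c_s2.png",220,190,120,110,5)
E
```

```text
deck
[[481.2, -279.0], [470.8, -139.2], [655.1, -125.9], [664.7, -265.4]]
edges [140.2 184.8 139.8 183.9] ang [np.float64(1.6451), np.float64(0.0721), np.float64(-1.5025), np.float64(-3.0676)]
[ 567.981179   -202.37057462]
cover
[[433.5, 194.2], [469.4, 268.9], [577.2, 214.9]]
edges [ 82.8 120.6 145.1] ang [np.float64(1.1232), np.float64(-0.4644), np.float64(-2.9987)]
lip
[[428.4, 212.0], [452.2, 261.3]]
edges [54.7 54.7] ang [np.float64(1.1205), np.float64(-2.0211)]
rib rear face bottom (z8)
[[500.6, 181.6], [520.1, 225.6]]
edges [48.1 48.1] ang [np.float64(1.1544), np.float64(-1.9872)]
rib rear top (z32)
[[501.5, 179.9], [521.5, 228.3]]
edges [52.4 52.4] ang [np.float64(1.1791), np.float64(-1.9625)]
```

View pics/c_s1.png

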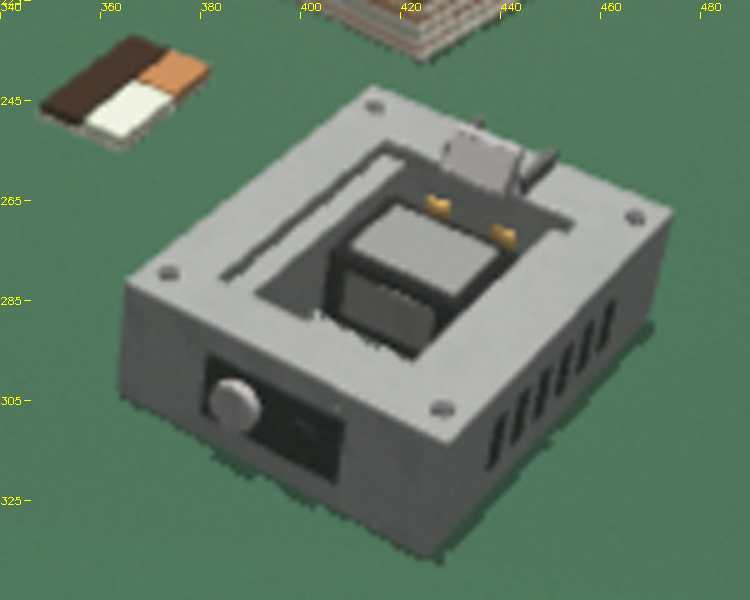

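View pics/c_s2.png

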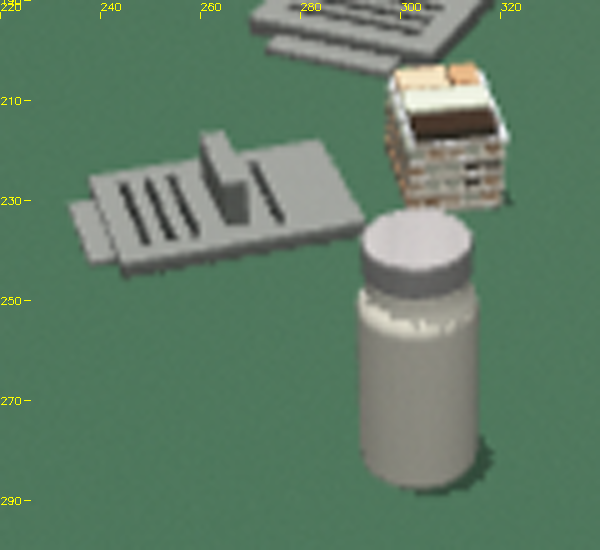

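The cover at (407,265) measures 83 x 121 mm, so it is the smallest of the three, and the offcuts lie behind it. The deck measures 184 x 140 mm, which is consistent. Next I'll work out the first move, over the box.

```bash
cat >> h.py <<'E'
def tool(yawz,tilt=0,roll_axis=None):
    """tool x down, tool z horizontal at world yaw yawz"""
    z=np.array([np.cos(yawz),np.sin(yawz),0]); x=np.array([0,0,-1.]); y=np.cross(z,x); return np.column_stack([x,y,z])
def delta(pos,R,s=None):
    s=s or robot.read_state(); R0=Ro.from_euler('xyz',s["ee_rot"]).as_matrix()
    print('shift',(R0.T@(np.array(pos)-s["tool_pos"])).round(1),'turn',Ro.from_matrix(R0.T@R).as_rotvec().round(4))
H0=np.array([565.5,-202.6,0]); HY=0.072
def hw(p): return H0+Ro.from_euler('z',HY).apply(p)
def wh(p): return Ro.from_euler('z',-HY).apply(np.asarray(p)-H0)
def st():
    s=robot.read_state(); print('t',s['t'],'pos',s['tool_pos'].round(1),'h',wh(s['tool_pos']).round(1),'F',s['wrist_force'].round(1),'w',round(s['gripper_width'],1),'q',s['joint_positions'].round(2)); print(Ro.from_euler('xyz',s["ee_rot"]).as_matrix().round(3).tolist()); return s
E
python3 - <<'E'
from h import *
s=st(); delta(hw([-49,0,200]),tool(HY))
C=cam("scene")
g=lambda u,v:(120+u/5,205+v/5)
for n,uv,z in [('packfrontL',g(252,274),46),('packfrontR',g(405,276),46),('catch',g(278,362),61),('bezel L',g(235,137),58),('bezel R',g(462,141),58)]: print(n,wh(pt(C,uv,z)).round(1))
g=lambda u,v:(340+u/5,225+v/5); C=cam("side")
for n,uv,z in [('packfrontL',g(333,252),46),('packfrontR',g(450,300),46),('deckFL',g(128,283),58),('FR',g(447,441),58),('RR',g(672,212),58),('RL',g(376,87),58)]: print('side',n,wh(pt(C,uv,z)).round(1))
E
```

```text
t 0.15 pos [192.6 541.4 249.7] h [-318.4  768.9  249.7] F [ 0.6  0.3 -0.4] w 85.6 q [ 1.21  0.32  1.57 -0.    1.26 -0.02]
[[-0.0, 0.335, 0.942], [-0.001, 0.942, -0.335], [-1.0, -0.001, -0.0]]
shift [  50.5 -595.6  555.8] turn [-4.138e-01 -3.000e-04  1.400e-03]
packfrontL [ -3.2 -25.8  46. ]
packfrontR [-3.5 29.6 46. ]
catch [54.7 -3.8 61. ]
bezel L [-63.9 -41.9  58. ]
bezel R [-63.9  43.3  58. ]
side packfrontL [-7.7 24.7 46. ]
side packfrontR [ -4.1 -26.   46. ]
side deckFL [-91.5  66.7  58. ]
side FR [-90.5 -70.6  58. ]
side RR [ 91.8 -72.2  58. ]
side RL [93.  65.6 58. ]
```

```bash
python3 - <<'E'
from h import *
delta(hw([-42,0,200]),tool(HY-np.pi/2))
E
```

```text
shift [  50.5 -592.8  562.2] turn [1.157e+00 8.000e-04 1.200e-03]
```

```bash
python3 -m jog '[0,50,-593,562,1.157,0,0, 0,50,-593,562,1.157,0,0, 0,50,-593,562,1.157,0,0, 0,50,-593,562,1.157,0,0, 0,50,-593,562,1.157,0,0, 0,50,-593,562,1.157,0,0, 0,50,-593,562,1.157,0,0, 0,50,-593,562,1.157,0,0, 0,50,-593,562,1.157,0,0, 0,50,-593,562,1.157,0,0, 0,50,-593,562,1.157,0,0, 0,50,-593,562,1.157,0,0]' 60; python3 - <<'E'
from h import *
st(); delta(hw([-42,0,200]),tool(HY-np.pi/2))
E
```

```text
t: 1.65
tool_pos: [496.2, -144.8, 204.3]
ee_rot: [2.666, 1.57, 1.167]
wrist_force: [0.1, 1.6, 0.5]
gripper_width: -0.1
t 1.65 pos [ 496.2 -144.8  204.3] h [-64.9  62.6 204.3] F [0.1 1.6 0.5] w -0.1 q [-0.31  0.26  1.77  0.    1.11 -0.38]
[[0.0, 0.997, 0.071], [0.0, 0.071, -0.997], [-1.0, 0.0, -0.0]]
shift [ 4.2 23.  62.6] turn [-0.0006 -0.0004 -0.0002]
```

```bash
python3 -m jog '[0,4,23,63,0,0,0, 0,4,23,63,0,0,0, 0,4,23,63,0,0,0]'; python3 - <<'E'
from h import *
s=st(); im=robot.read_camera("wrist"); cv2.imwrite("pics/w1.png",im[:,:,::-1]); import pickle; pickle.dump(s,open("w1.pkl","wb"))
E
```

```text
t: 2.02
tool_pos: [522.7, -203.7, 199.9]
ee_rot: [-2.296, 1.569, 2.487]
wrist_force: [-0.2, 1.0, 0.1]
gripper_width: -0.1
t 2.025 pos [ 522.7 -203.7  199.9] h [-42.8   1.9 199.9] F [-0.2  1.   0.1] w -0.1 q [-0.39  0.34  1.67  0.    1.13 -0.46]
[[-0.002, 0.997, 0.071], [0.001, 0.071, -0.997], [-1.0, -0.001, -0.001]]
```

View pics/w1.png

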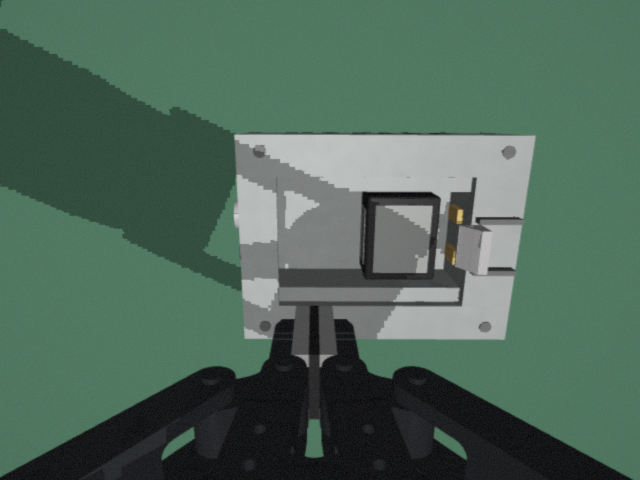

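The wrist view shows the box deck at about (236,134), (534,136), (506,340) and (245,338), and the pack front edge near u=367. The shut fingers are over the front of the bay.

```bash
python3 - <<'E'
from h import *
import pickle
s=pickle.load(open("w1.pkl","rb")); C=cam("wrist",s)
P=np.array([pt(C,p,58)[:3] for p in [(236,134.5),(534,136),(506,340),(245,338.5)]])
print(P.round(1).tolist()); c=P.mean(0); print(c, [np.arctan2(*(b-a)[:2][::-1]).round(4) for a,b in [(P[0],P[1]),(P[3],P[2])]],np.linalg.norm(np.roll(P,-1,0)-P,axis=1).round(1))
print(wh(P).round(1).tolist())
for n,uv,z in [('bezel',(277,178),58),('bezel',(278,303),58),('packface top',(366,200),46),('pf',(362,270),46),('pack rear',(437,195),46),('catchtop?',(490,232),61.5),('rearwall',(474,178),58)]: print(n,wh(pt(C,uv,z)).round(1))
E
```

```text
[[471.0, -140.2, 58.0], [653.6, -128.1, 58.0], [665.1, -267.7, 58.0], [479.9, -279.9, 58.0]]
[ 567.4101301  -203.95750601   58.        ] [np.float64(0.0667), np.float64(0.0657)] [182.9 140.1 185.7 139.9]
[[-89.7, 69.0, 58.0], [93.2, 68.0, 58.0], [94.7, -72.1, 58.0], [-91.0, -70.9, 58.0]]
bezel [-65.2  42.5  58. ]
bezel [-66.8 -43.5  58. ]
packface top [-7.  26.3 46. ]
pf [ -8.  -23.5  46. ]
pack rear [40.3 29.6 46. ]
catchtop? [72.1  8.1 61.5]
rearwall [59.2 42.4 58. ]
```

```bash
sed -i 's/^H0=.*/H0=np.array([564.8,-203.9,0]); HY=0.069/' h.py; python3 -m jog '[0,100,0,3,0,0,0, 0,160,0,3,0,0,0, 0,160,0,3,0,0,0, 0,160,10,3,0,0,0, 0,160,16,3,0,0,0, 0,160,16,3,0,0,0]'; python3 - <<'E'
from h import *
st()
E
```

```text
t: 2.82
tool_pos: [541.5, -205.8, 42.7]
ee_rot: [1.141, 1.566, -0.357]
wrist_force: [0.5, -0.0, 0.2]
gripper_width: -0.1
t 2.825 pos [ 541.5 -205.8   42.7] h [-23.3  -0.3  42.7] F [ 0.5 -0.   0.2] w -0.1 q [-0.38  0.53  1.82  0.    0.79 -0.46]
[[0.005, 0.997, 0.073], [-0.002, 0.073, -0.997], [-1.0, 0.004, 0.002]]
```

```bash
python3 -m jog '[0,0,5,0,0,0,0, 0,0,10,0,0,0,0, 0,0,13,0,0,0,0, 0,0,13,0,0,0,0]'; python3 -m jog '[0,0,2,0,0,0,0, 0,0,2,0,0,0,0]';  python3 -m jog '[0,0,2,0,0,0,0, 0,0,2,0,0,0,0]'
```

```text
t: 3.32
tool_pos: [552.6, -204.9, 40.5]
ee_rot: [1.867, 1.57, 0.368]
wrist_force: [-1.7, -0.9, 2.2]
gripper_width: -0.1
t: 3.58
tool_pos: [554.4, -204.7, 40.4]
ee_rot: [-2.689, 1.571, 2.095]
wrist_force: [-2.1, 0.1, 1.0]
gripper_width: -0.0
t: 3.82
tool_pos: [556.5, -204.6, 40.4]
ee_rot: [1.801, 1.571, 0.303]
wrist_force: [-2.8, -1.1, 1.7]
gripper_width: 0.5
```

```bash
python3 -m jog '[0,0,2,0,0,0,0, 0,0,2,0,0,0,0]'; python3 -m jog '[0,0,2,0,0,0,0, 0,0,2,0,0,0,0]';  python3 -m jog '[0,0,2,0,0,0,0, 0,0,2,0,0,0,0]'
```

```text
t: 4.08
tool_pos: [557.7, -204.5, 40.4]
ee_rot: [-1.717, 1.569, 3.068]
wrist_force: [-5.9, -1.3, 4.1]
gripper_width: -0.4
t: 4.32
tool_pos: [557.8, -204.5, 40.4]
ee_rot: [-1.709, 1.565, 3.076]
wrist_force: [-9.8, -3.3, 6.6]
gripper_width: -0.3
t: 4.58
tool_pos: [557.9, -204.4, 40.4]
ee_rot: [-1.705, 1.561, 3.081]
wrist_force: [-14.5, -4.6, 9.5]
gripper_width: -0.0
```

The pack stopped hard at h x ≈ -7, which matches home. I'll back off and rise to check it.

```bash
python3 -m jog '[0,0,-12,0,0,0,0, 0,0,-16,0,0,0,0, 0,-60,-26,0,0,0,0, 0,-120,-36,0,0,0,0, 0,-180,-40,0,0,0,0, 0,-190,-40,0,0,0,0]'; python3 - <<'E'
from h import *
s=st(); im=robot.read_camera("wrist"); cv2.imwrite("pics/w2.png",im[:,:,::-1]); C=cam("wrist",s)
print(pr(C,hw([8,26,46])),pr(C,hw([8,-26,46])))
# cover
cy=-0.457; cc=np.array([505.3,204.5,150])
delta(cc,tool(cy-np.pi/2))
E
```

```text
t: 5.32
tool_pos: [525.0, -207.8, 235.6]
ee_rot: [1.156, 1.559, -0.343]
wrist_force: [0.3, -0.4, 0.1]
gripper_width: 0.1
t 5.325 pos [ 525.  -207.8  235.6] h [-40.   -1.1 235.6] F [ 0.3 -0.4  0.1] w 0.1 q [-0.4   0.31  1.62  0.    1.2  -0.47]
[[0.011, 0.997, 0.072], [-0.004, 0.072, -0.997], [-1.0, 0.01, 0.005]]
[373.85869432 186.60107964] [370.81702766 252.58178583]
shift [  83.    10.  -412.6] turn [ 0.5291  0.0012 -0.0084]
```

View pics/w2.png

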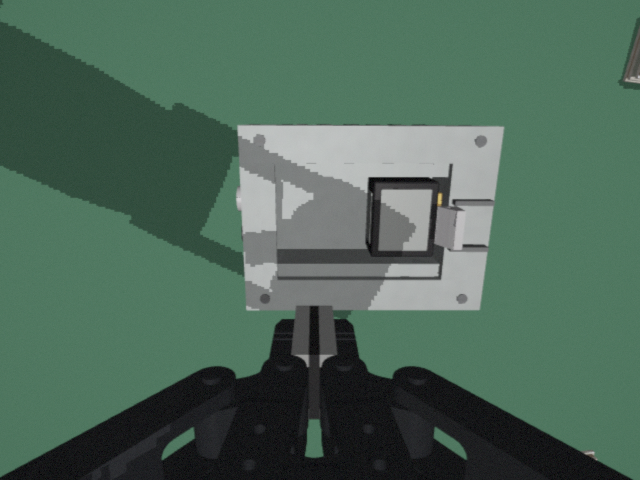

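The pack front edge now lies at u≈370, against a predicted 371–374 for home, and the contacts are touched. Next I'll go over the cover.

```bash
python3 -m jog '[0.5,20,5,-62,0.18,0,-0.008, 0.5,20,5,-124,0.36,0,-0.008, 0.5,20,8,-186,0.529,0,-0.008, 0.5,20,10,-248,0.529,0,-0.008, 0.5,30,10,-310,0.529,0,-0.008, 0.5,45,10,-372,0.529,0,-0.008, 0.5,45,10,-413,0.529,0,-0.008, 0.5,45,10,-413,0.529,0,-0.008, 0.5,45,10,-413,0.529,0,-0.008]'; python3 - <<'E'
from h import *
import pickle
s=st(); im=robot.read_camera("wrist"); cv2.imwrite("pics/w3.png",im[:,:,::-1]); pickle.dump(s,open("w3.pkl","wb"))
E
```

```text
t: 6.5
tool_pos: [502.2, 205.4, 184.0]
ee_rot: [-1.146, 1.561, 3.11]
wrist_force: [-0.4, -0.4, -0.0]
gripper_width: 42.8
t 6.5 pos [502.2 205.4 184. ] h [-34.3 412.7 184. ] F [-0.4 -0.4 -0. ] w 42.8 q [0.36 0.32 1.73 0.   1.09 0.82]
[[-0.01, 0.898, -0.44], [0.0, -0.441, -0.898], [-1.0, -0.009, 0.004]]
```

View pics/w3.png

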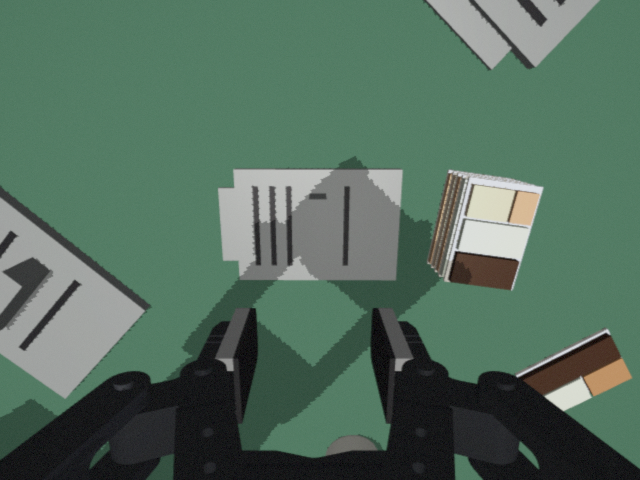

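```bash
python3 - <<'E'
from h import *
import pickle
crop("pics/w3.png","pics/c_w3.png",210,150,210,150,3.8)
s=pickle.load(open("w3.pkl","rb")); C=cam("wrist",s)
P=np.array([pt(C,p,8) for p in [(233.5,169),(402.5,169),(396.5,280),(240,280)]])
c=P.mean(0); print(P.round(1).tolist(),c, [np.arctan2(*(b-a)[:2][::-1]).round(4) for a,b in [(P[0],P[1]),(P[3],P[2])]],np.linalg.norm(np.roll(P,-1,0)-P,axis=1).round(1))
O=np.array([pt(C,p,45) for p in [(470,177),(542,187)]]);print(O)
O=np.array([pt(C,p,0) for p in [(430,264)]]);print(O)
E
```

```text
[[469.0, 268.6, 8.0], [576.5, 216.0, 8.0], [540.1, 140.2, 8.0], [432.0, 192.7, 8.0]] [504.42453007 204.36788521   8.        ] [np.float64(-0.4547), np.float64(-0.4521)] [119.7  84.  120.2  84.4]
[[607.41323264 199.91916532  45.        ]
 [645.61540209 174.33422559  45.        ]]
[[568.75836732 137.63956898   0.        ]]
```

View pics/c_w3.png

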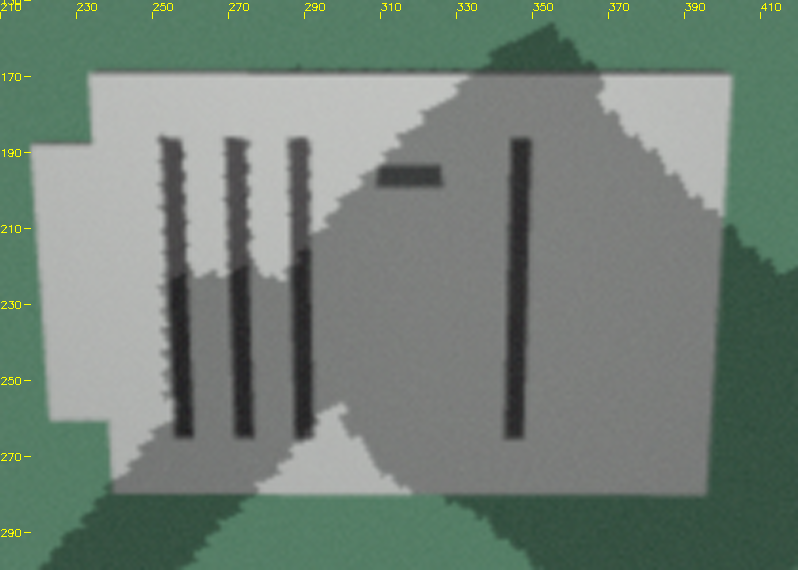

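```bash
python3 - <<'E'
from h import *
delta([504.4,204.4,45],tool(-0.4535-np.pi/2))
E
```

```text
shift [139.4   3.2  -1. ] turn [-0.004   0.0036  0.0088]
```

```bash
python3 -m jog '[0.5,60,3,-1,-0.004,0.004,0.009, 0.5,120,3,-1,-0.004,0.004,0.009, 0.5,139,3,-1,-0.004,0.004,0.009, 0.5,139,3,-1,-0.004,0.004,0.009, 0.5,139,3,-1,-0.004,0.004,0.009]'; python3 - <<'E'
from h import *
st();delta([504.4,204.4,29],tool(-0.4535-np.pi/2))
E
```

```text
t: 7.18
tool_pos: [505.9, 204.9, 47.6]
ee_rot: [2.463, 1.566, 0.438]
wrist_force: [0.8, -0.1, -0.0]
gripper_width: 42.6
t 7.175 pos [505.9 204.9  47.6] h [-30.6 411.9  47.6] F [ 0.8 -0.1 -0. ] w 42.6 q [0.36 0.48 1.9  0.   0.76 0.82]
[[0.004, 0.899, -0.439], [0.002, -0.439, -0.899], [-1.0, 0.003, -0.004]]
shift [18.6 -1.2  1.2] turn [-0.0009 -0.0036 -0.0029]
```

```bash
python3 -m jog '[0.5,10,-1,1,0,0,-0.003, 0.5,16,-1,1,0,0,-0.003, 0.5,16,-1,1,0,0,-0.003, 0.5,16,-1,1,0,0,-0.003]'; python3 - <<'E'
from h import *
st()
im=robot.read_camera("side"); cv2.imwrite("pics/s1.png",im[:,:,::-1]); crop("pics/s1.png","pics/c_side1.png",210,130,150,120,5)
E
```

```text
t: 7.68
tool_pos: [503.6, 205.1, 30.6]
ee_rot: [-2.596, 1.568, 1.664]
wrist_force: [0.3, -0.4, -0.4]
gripper_width: 42.4
t 7.675 pos [503.6 205.1  30.6] h [-32.9 412.3  30.6] F [ 0.3 -0.4 -0.4] w 42.4 q [0.36 0.5  1.91 0.   0.72 0.81]
[[-0.0, 0.899, -0.437], [0.003, -0.437, -0.899], [-1.0, -0.001, -0.002]]
```

View pics/c_side1.png

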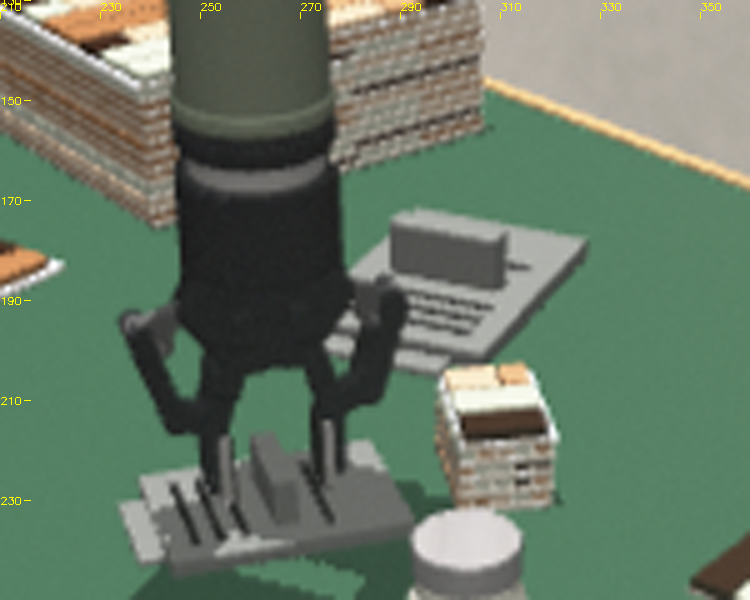

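```bash
python3 -m jog '[0.5,2,0,0,0,0,0, 0,2,0,0,0,0,0, 0,2,0,0,0,0,0, 0,2,0,0,0,0,0, 0,2,0,0,0,0,0, 0,2,0,0,0,0,0]' 60; python3 - <<'E'
from h import *
st()
E
```

```text
t: 8.48
tool_pos: [503.6, 205.0, 28.7]
ee_rot: [-2.611, 1.568, 1.649]
wrist_force: [-0.3, 0.9, 2.2]
gripper_width: 10.6
t 8.475 pos [503.6 205.   28.7] h [-32.8 412.2  28.7] F [-0.3  0.9  2.2] w 10.6 q [0.36 0.51 1.91 0.   0.72 0.81]
[[-0.0, 0.899, -0.438], [0.003, -0.438, -0.899], [-1.0, -0.001, -0.002]]
```

```bash
python3 -m jog '[0,-20,0,0,0,0,0, 0,-60,0,0,0,0,0, 0,-110,0,0,0,0,0, 0,-160,0,0,0,0,0, 0,-180,0,0,0,0,0, 0,-180,0,0,0,0,0, 0,-180,0,0,0,0,0]'; python3 - <<'E'
from h import *
import pickle
s=st(); im=robot.read_camera("wrist"); cv2.imwrite("pics/w4.png",im[:,:,::-1]); pickle.dump(s,open("w4.pkl","wb"))
delta(hw([10,0,205]),tool(HY-np.pi/2))
E
```

```text
t: 9.35
tool_pos: [502.6, 204.2, 206.8]
ee_rot: [-1.5, 1.567, 2.759]
wrist_force: [0.3, -0.2, -1.2]
gripper_width: 10.7
t 9.35 pos [502.6 204.2 206.8] h [-33.9 411.4 206.8] F [ 0.3 -0.2 -1.2] w 10.7 q [0.36 0.3  1.71 0.   1.14 0.82]
[[-0.004, 0.899, -0.438], [0.001, -0.438, -0.899], [-1.0, -0.004, 0.0]]
shift [  0.8 243.2 334.7] turn [-5.221e-01 -4.000e-04  4.400e-03]
```

View pics/w4.png

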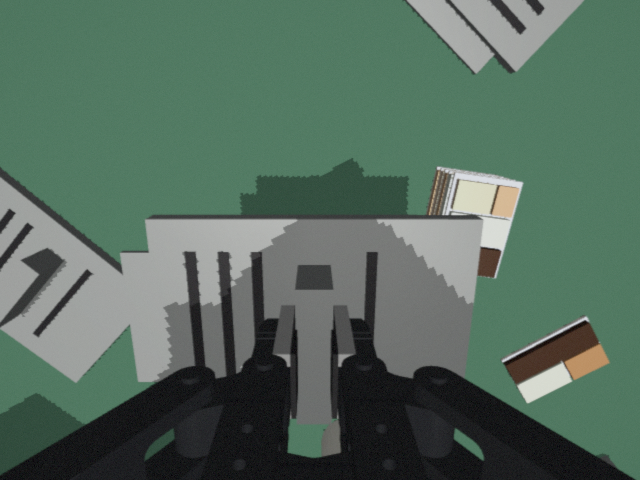

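```bash
python3 - <<'E'
from h import *
crop("pics/w4.png","pics/c_w4.png",110,200,400,200,2)
c=robot.get_calibration("wrist");T=np.array(c["tool_from_camera"]);K=np.array(c["K"])
def tp(uv,x):
    d=T[:3,:3]@np.linalg.solve(K,[*uv,1.]);o=T[:3,3];return o+d*(x-o[0])/d[0]
for uv,x in [((147,216.5),20.7),((482.5,217),20.7),((137,381),20.7),((469,378),20.7),((121,252),25.7),((297,265),-3.3),((333,266),-3.3)]: print(uv,tp(uv,x).round(1))
E
```

```text
(147, 216.5) [ 20.7 -57.8 -42.6]
(482.5, 217) [ 20.7  60.5 -42.5]
(137, 381) [ 20.7 -69.6  24.4]
(469, 378) [20.7 62.9 23. ]
(121, 252) [ 25.7 -71.1 -28. ]
(297, 265) [ -3.3  -4.1 -32.9]
(333, 266) [ -3.3   6.9 -32.6]
```

View pics/c_w4.png

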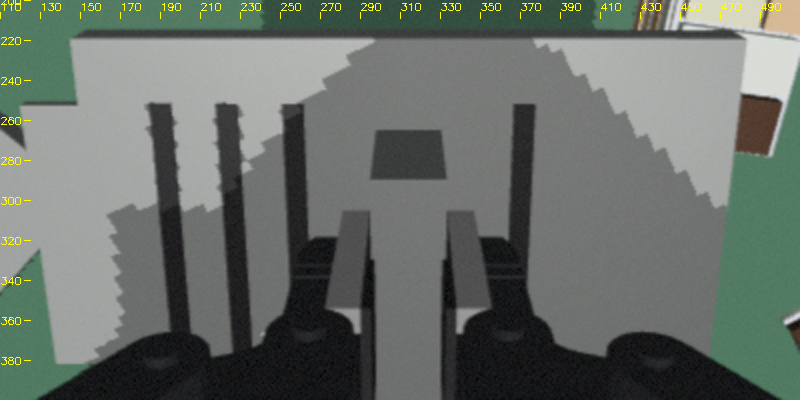

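```bash
python3 - <<'E'
from h import *
for i in range(2):
    c=robot.get_calibration("wrist"); print(c["K"].round(2).tolist(),c["tool_from_camera"].round(4).tolist())
E
```

```text
[[416.83, 0.0, 313.76], [0.0, 416.83, 249.37], [0.0, 0.0, 1.0]] [[0.0001, -0.2911, 0.9567, -123.2855], [1.0, 0.0004, 0.0, 1.0185], [-0.0004, 0.9567, 0.2911, -74.3704], [0.0, 0.0, 0.0, 1.0]]
[[416.83, 0.0, 313.76], [0.0, 416.83, 249.37], [0.0, 0.0, 1.0]] [[0.0001, -0.2911, 0.9567, -123.2855], [1.0, 0.0004, 0.0, 1.0185], [-0.0004, 0.9567, 0.2911, -74.3704], [0.0, 0.0, 0.0, 1.0]]
```

```bash
python3 -m jog '[0,0,36,50,-0.15,0,0, 0,0,72,100,-0.3,0,0, 0,0,109,150,-0.45,0,0, 0,0,145,200,-0.522,0,0, 0,0,181,250,-0.522,0,0, 0,0,217,300,-0.522,0,0.004, 0,1,243,335,-0.522,0,0.004, 0,1,243,335,-0.522,0,0.004, 0,1,243,335,-0.522,0,0.004]'; cat >> h.py <<'E'
def tilted(th):
    c,s=np.cos(th),np.sin(th); M=np.array([[s,c,0],[0,0,-1],[-c,s,0]]); return Ro.from_euler('z',HY).as_matrix()@M
GX=28.7
def tcpE(E,th):
    R=tilted(th); return hw(E)+60*R[:,1]-GX*R[:,0],R
def E_of(s,verbose=True):
    R=Ro.from_euler('xyz',s["ee_rot"]).as_matrix(); E=wh(s["tool_pos"]-60*R[:,1]+GX*R[:,0]); a=Ro.from_euler('z',-HY).as_matrix()@R
    print('E',E.round(1),'tilt',np.arcsin(a[2,1]).round(3),'yawerr',np.arctan2(a[1,1],a[0,1]).round(4),'roll',np.arcsin(a[2,2]).round(3)); return E
E
python3 - <<'E'
from h import *
s=st(); E_of(s); delta(*tcpE([-46,0,90],0.4))
im=robot.read_camera("wrist"); cv2.imwrite("pics/w5.png",im[:,:,::-1])
E
```

```text
t: 10.52
tool_pos: [574.7, -202.4, 204.9]
ee_rot: [2.969, 1.567, 1.467]
wrist_force: [0.4, 1.1, -1.9]
gripper_width: 10.4
t 10.525 pos [ 574.7 -202.4  204.9] h [ 10.    0.8 204.9] F [ 0.4  1.1 -1.9] w 10.4 q [-0.36  0.4   1.55  0.    1.19 -0.43]
[[0.0, 0.998, 0.069], [0.004, 0.069, -0.998], [-1.0, 0.001, -0.004]]
E [-50.    1.  176.1] tilt 0.001 yawerr -0.0003 roll -0.004
shift [ 65.  -12.    1.1] turn [-0.001  -0.0034  0.3994]
```

View pics/w5.png

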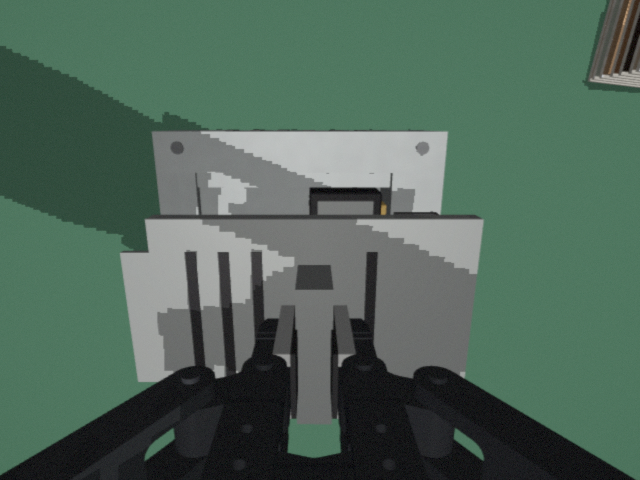

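```bash
python3 - <<'E'
from h import *
s=robot.read_state(); C=cam("wrist",s)
for n,uv,z in [('deckFL',(153,132),58),('deckRL',(447,132),58),('openF',(197,174),58),('openR',(391,174),58),('covF',(146,218.5),184.2),('covR',(481,218.5),184.2)]: print(n,wh(pt(C,uv,z)).round(1))
E
```

```text
deckFL [-89.2  69.9  58. ]
deckRL [94.7 70.  58. ]
openF [-63.8  43.9  58. ]
openR [61. 44. 58.]
covF [-48.3  42.7 184.2]
covR [ 70.4  42.7 184.2]
```

```bash
python3 -m jog '[0,0,0,1,0,0,0.18, 0,20,-4,1,0,-0.003,0.36, 0,65,-12,1,0,-0.003,0.399, 0,65,-12,1,0,-0.003,0.399, 0,65,-12,1,0,-0.003,0.399, 0,65,-12,1,0,-0.003,0.399]'; python3 - <<'E'
from h import *
s=st(); E_of(s); delta(*tcpE([-46,0,53],0.4)); delta(*tcpE([-60.5,0,52.5],0.4))
E
```

```text
t: 11.32
tool_pos: [566.1, -205.0, 143.8]
ee_rot: [1.561, 1.164, 0.061]
wrist_force: [0.6, 0.0, -1.1]
gripper_width: 10.7
t 11.325 pos [ 566.1 -205.   143.8] h [  1.3  -1.2 143.8] F [ 0.6  0.  -1.1] w 10.7 q [-0.47  0.32  1.93  0.38  0.56 -0.83]
[[0.395, 0.916, 0.07], [0.024, 0.065, -0.998], [-0.919, 0.395, 0.004]]
E [-42.5  -1.4  93.7] tilt 0.406 yawerr 0.0022 roll 0.004
shift [ 36.4 -19.1  -1.4] turn [ 0.002   0.0032 -0.0064]
shift [ 31.1 -32.6  -1.4] turn [ 0.002   0.0032 -0.0064]
```

```bash
python3 -m jog '[0,18,-9,-1,0,0.003,-0.006, 0,33,-18,-1,0,0.003,-0.006, 0,33,-18,-1,0,0.003,-0.006, 0,33,-18,-1,0,0.003,-0.006]'; python3 - <<'E'
from h import *
s=st(); E_of(s); delta(*tcpE([-46,0,52.5],0.4)); delta(*tcpE([-60.5,0,52.5],0.4))
for n in ("side","wrist"):
    im=robot.read_camera(n); cv2.imwrite(f"pics/x1{n}.png",im[:,:,::-1])
crop("pics/x1side.png","pics/c_x1.png",340,180,150,120,5)
E
```

```text
t: 11.82
tool_pos: [561.4, -204.4, 105.4]
ee_rot: [1.571, 1.172, 0.07]
wrist_force: [-0.7, -1.0, -1.6]
gripper_width: 10.8
t 11.825 pos [ 561.4 -204.4  105.4] h [ -3.4  -0.3 105.4] F [-0.7 -1.  -1.6] w 10.8 q [-0.47  0.37  1.98  0.44  0.49 -0.9 ]
[[0.387, 0.919, 0.07], [0.027, 0.064, -0.998], [-0.921, 0.388, 0.0]]
E [-47.6  -0.3  55.7] tilt 0.399 yawerr 0.0008 roll 0.0
shift [ 3.4  0.2 -0.3] turn [ 0.0007 -0.0003  0.0011]
shift [ -2.2 -13.2  -0.3] turn [ 0.0007 -0.0003  0.0011]
```

View pics/c_x1.png

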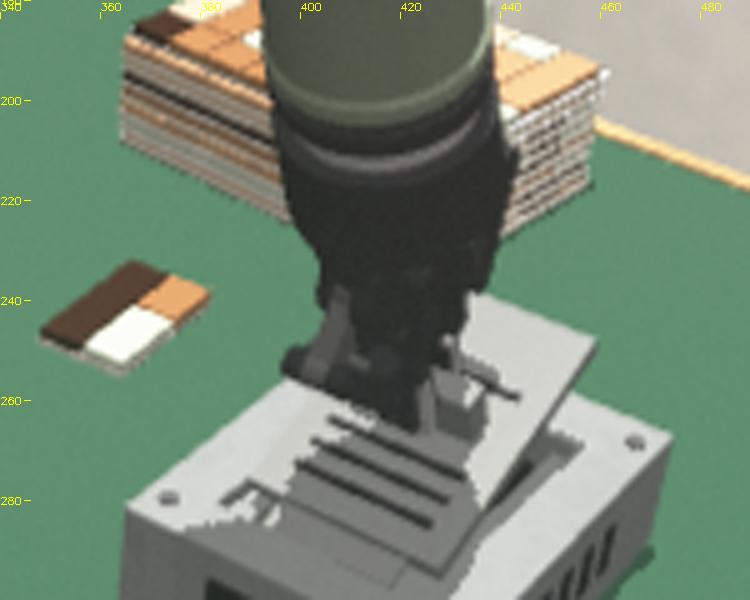

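View pics/x1wrist.png

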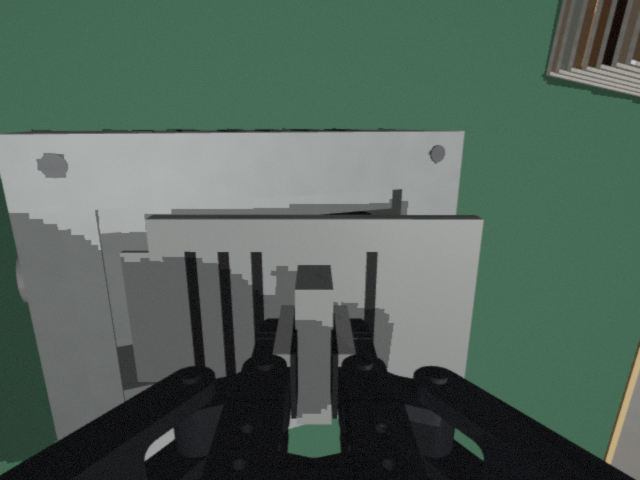

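```bash
python3 -m jog '[0,3,0,0,0,0,0, 0,4,0,0,0,0,0, 0,4,0,0,0,0,0]'; python3 - <<'E'
from h import *
s=st(); E_of(s); delta(*tcpE([-60.5,0,51.5],0.4))
E
```

```text
t: 12.3
tool_pos: [561.6, -203.9, 100.2]
ee_rot: [1.575, 1.174, 0.073]
wrist_force: [-0.8, 0.1, -1.7]
gripper_width: 10.8
t 12.3 pos [ 561.6 -203.9  100.2] h [ -3.2   0.2 100.2] F [-0.8  0.1 -1.7] w 10.8 q [-0.47  0.38  1.98  0.45  0.48 -0.9 ]
[[0.385, 0.92, 0.07], [0.028, 0.064, -0.998], [-0.922, 0.386, -0.001]]
E [-47.4   0.3  50.5] tilt 0.396 yawerr -0.0001 roll -0.001
shift [ -6.1 -11.8   0.2] turn [-0.0001 -0.0016  0.0037]
```

```bash
python3 -m jog '[0,-3,-5,0,0,0,0.002, 0,-5,-9,0,0,0,0.004, 0,-5,-9,0,0,0,0.004]'; python3 - <<'E'
from h import *
s=st(); E_of(s); delta(*tcpE([-60.8,0,51.3],0.4))
E
```

```text
t: 12.68
tool_pos: [550.8, -204.6, 101.4]
ee_rot: [1.575, 1.171, 0.073]
wrist_force: [0.2, -0.1, -2.2]
gripper_width: 10.6
t 12.675 pos [ 550.8 -204.6  101.4] h [-14.    0.2 101.4] F [ 0.2 -0.1 -2.2] w 10.6 q [-0.48  0.36  2.    0.47  0.47 -0.93]
[[0.389, 0.919, 0.069], [0.028, 0.063, -0.998], [-0.921, 0.39, -0.002]]
E [-58.1   0.3  51.6] tilt 0.4 yawerr -0.0006 roll -0.002
shift [-0.8 -2.6  0.2] turn [-0.0006 -0.0015 -0.0002]
```

```bash
python3 -m jog '[0,-1,-2.6,0,0,0,0, 0,-1,-2.6,0,0,0,0]'; python3 - <<'E'
from h import *
s=st(); E_of(s)
for th in (.3,.24,.19,.17): print(th); delta(*tcpE([-60.8,0,50.8],th))
for n in ("side","wrist"):
    im=robot.read_camera(n); cv2.imwrite(f"pics/x2{n}.png",im[:,:,::-1])
crop("pics/x2side.png","pics/c_x2.png",340,180,150,140,5)
E
```

```text
t: 12.92
tool_pos: [548.5, -204.8, 101.3]
ee_rot: [1.575, 1.17, 0.073]
wrist_force: [-0.4, -0.4, -2.5]
gripper_width: 10.6
t 12.925 pos [ 548.5 -204.8  101.3] h [-16.4   0.2 101.3] F [-0.4 -0.4 -2.5] w 10.6 q [-0.48  0.36  2.01  0.47  0.47 -0.94]
[[0.389, 0.919, 0.069], [0.028, 0.063, -0.998], [-0.921, 0.39, -0.001]]
E [-60.4   0.3  51.5] tilt 0.4 yawerr -0.0002 roll -0.001
0.3
shift [6.6 2.  0.2] turn [-1.000e-04 -1.600e-03 -1.003e-01]
0.24
shift [10.4  3.2  0.2] turn [-0.     -0.0016 -0.1603]
0.19
shift [13.6  4.1  0.2] turn [-0.     -0.0016 -0.2103]
0.17
shift [14.9  4.4  0.2] turn [ 0.     -0.0016 -0.2303]
```

View pics/c_x2.png

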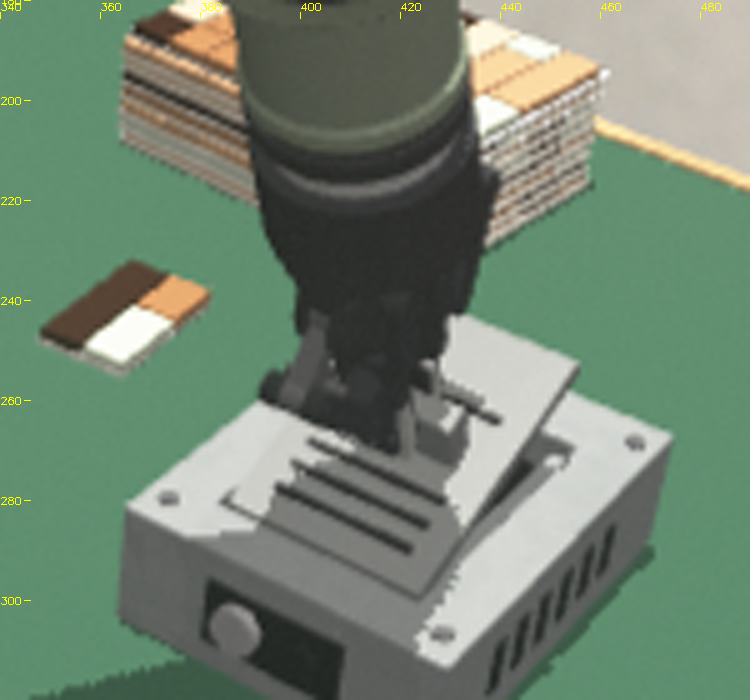

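View pics/x2wrist.png

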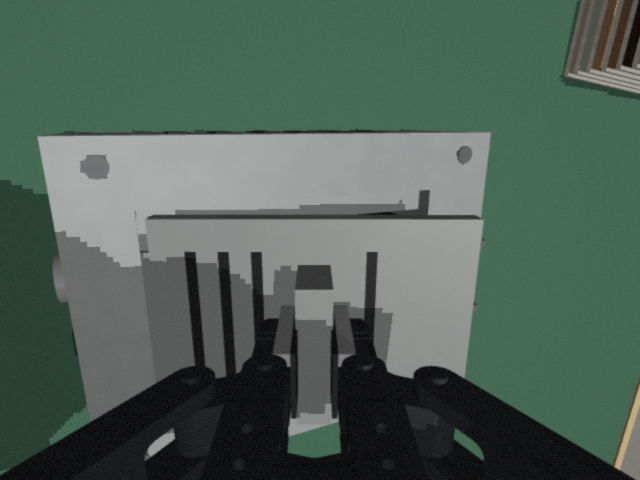

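The lip is now hidden under the bezel beyond u≈140, and no contact force shows. I'll rotate the rear down about the front edge.

```bash
python3 -m jog '[0,3,1,0,0,0,-0.05, 0,6.6,2,0,0,0,-0.1, 0,10.4,3.2,0,0,0,-0.16, 0,10.4,3.2,0,0,0,-0.16, 0,10.4,3.2,0,0,0,-0.16]'; python3 - <<'E'
from h import *
s=st(); E_of(s)
for th in (.19,.17,.15): print(th); delta(*tcpE([-60.8,0,50.6],th))
E
```

```text
t: 13.65
tool_pos: [555.2, -204.1, 92.8]
ee_rot: [1.579, 1.33, 0.078]
wrist_force: [0.1, -0.1, -1.8]
gripper_width: 10.9
t 13.65 pos [ 555.2 -204.1   92.8] h [-9.5  0.5 92.8] F [ 0.1 -0.1 -1.8] w 10.9 q [-0.43  0.41  1.9   0.2   0.63 -0.65]
[[0.238, 0.969, 0.07], [0.018, 0.067, -0.998], [-0.971, 0.238, -0.002]]
E [-61.    0.5  50.6] tilt 0.241 yawerr 0.0002 roll -0.002
0.19
shift [3.1 1.6 0.5] turn [ 0.0002 -0.0021 -0.0505]
0.17
shift [4.3 2.1 0.5] turn [ 0.0002 -0.0021 -0.0705]
0.15
shift [5.6 2.5 0.5] turn [ 0.0003 -0.0021 -0.0905]
```

```bash
python3 -m jog '[0,3,1.5,0.5,0,0,-0.05, 0,3,1.5,0.5,0,0,-0.05, 0,3,1.5,0.5,0,0,-0.05]';python3 -m jog '[0,1.2,0.4,0,0,0,-0.02, 0,1.2,0.4,0,0,0,-0.02]'; python3 - <<'E'
from h import *
s=st(); E_of(s)
im=robot.read_camera("side"); cv2.imwrite(f"pics/x3.png",im[:,:,::-1])
crop("pics/x3.png","pics/c_x3.png",340,180,150,140,5)
E
```

```text
t: 14.02
tool_pos: [557.2, -204.5, 90.3]
ee_rot: [1.581, 1.38, 0.079]
wrist_force: [0.7, -0.6, -1.8]
gripper_width: 10.3
t: 14.28
tool_pos: [558.2, -204.6, 89.2]
ee_rot: [1.58, 1.401, 0.079]
wrist_force: [-0.9, -1.3, -1.8]
gripper_width: 10.7
t 14.275 pos [ 558.2 -204.6   89.2] h [-6.7 -0.3 89.2] F [-0.9 -1.3 -1.8] w 10.7 q [-0.41  0.44  1.85  0.12  0.71 -0.57]
[[0.168, 0.983, 0.07], [0.013, 0.068, -0.998], [-0.986, 0.169, -0.002]]
E [-61.   -0.3  50.7] tilt 0.17 yawerr 0.0005 roll -0.002
```

View pics/c_x3.png

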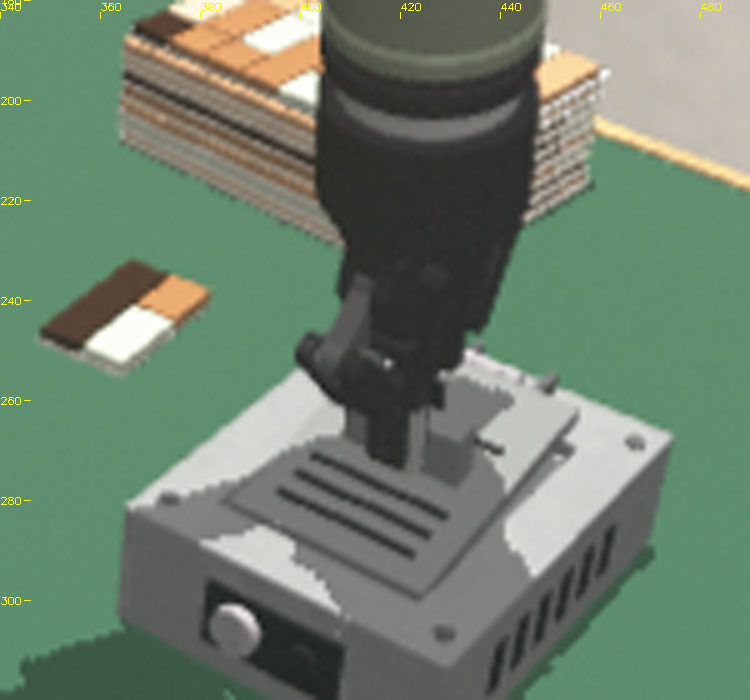

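```bash
python3 -m jog '[0,1,0.3,0,0,0,-0.015, 0,1,0.3,0,0,0,-0.015]'; python3 -m jog '[0,0.8,0.2,0,0,0,-0.012, 0,0.8,0.2,0,0,0,-0.012]'; python3 - <<'E'
from h import *
s=st(); E_of(s)
E
```

```text
t: 14.58
tool_pos: [559.1, -204.6, 88.7]
ee_rot: [1.578, 1.415, 0.077]
wrist_force: [-2.4, -0.5, 3.4]
gripper_width: 10.5
t: 14.82
tool_pos: [559.6, -204.7, 87.9]
ee_rot: [1.578, 1.427, 0.077]
wrist_force: [-3.2, 0.3, 4.1]
gripper_width: 10.7
t 14.825 pos [ 559.6 -204.7   87.9] h [-5.3 -0.4 87.9] F [-3.2  0.3  4.1] w 10.7 q [-0.4   0.45  1.83  0.1   0.74 -0.54]
[[0.143, 0.987, 0.07], [0.011, 0.069, -0.998], [-0.99, 0.143, -0.001]]
E [-60.5  -0.4  50.9] tilt 0.144 yawerr 0.0006 roll -0.001
```

The wrist sees the rear resting on the catch slope: upward force is +4 N, up from -1.8 N. Release.

```bash
python3 -m jog '[0.1,0,0,0,0,0,0, 0.25,-1,0,0,0,0,0, 0.4,-2,0,0,0,0,0, 0.4,-2,0,0,0,0,0, 0.4,-2,0,0,0,0,0]'; python3 -m jog '[0.4,-20,0,0,0,0,0, 0.4,-60,0,0,0,0,0, 0.2,-110,0,0,0,0,0, 0,-130,0,0,0,0,0, 0,-130,0,0,0,0,0, 0,-130,0,0,0,0,0]'; python3 - <<'E'
from h import *
import pickle
s=st()
for n in ("side","wrist","scene"):
    im=robot.read_camera(n); cv2.imwrite(f"pics/x4{n}.png",im[:,:,::-1])
pickle.dump(s,open("x4.pkl","wb"))
crop("pics/x4side.png","pics/c_x4.png",340,220,150,120,5)
E
```

```text
t: 15.45
tool_pos: [559.0, -204.6, 89.5]
ee_rot: [1.581, 1.427, 0.08]
wrist_force: [-0.2, 0.3, 0.0]
gripper_width: 33.9
t: 16.2
tool_pos: [539.8, -205.8, 216.9]
ee_rot: [1.588, 1.429, 0.087]
wrist_force: [-0.3, 0.1, -0.5]
gripper_width: 0.1
t 16.2 pos [ 539.8 -205.8  216.9] h [-2.500e+01 -1.000e-01  2.169e+02] F [-0.3  0.1 -0.5] w 0.1 q [-0.42  0.29  1.7   0.08  1.03 -0.53]
[[0.14, 0.988, 0.07], [0.012, 0.069, -0.998], [-0.99, 0.141, -0.002]]
```

View pics/c_x4.png

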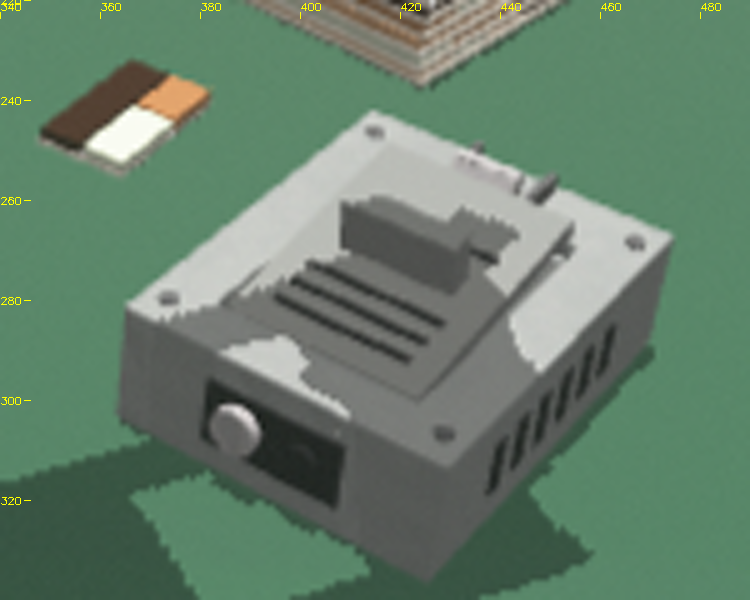

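View pics/x4wrist.png

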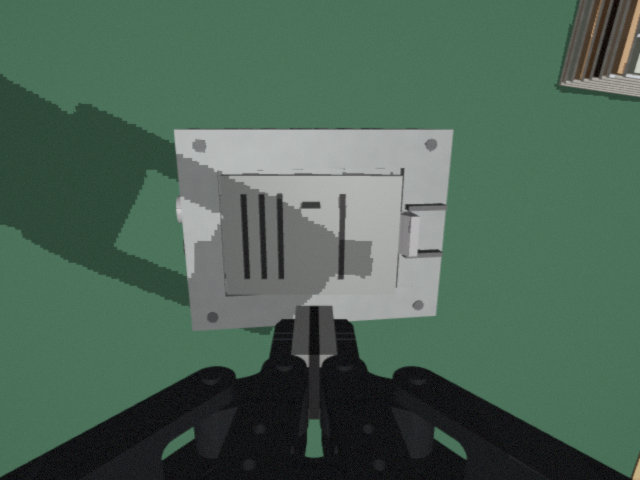

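The cover is hooked and its rear leans on the catch, at wrist (410,235). Now I'll press the rear down with shut fingers.

```bash
python3 - <<'E'
from h import *
delta(hw([33,0,102]),tool(HY-np.pi/2))
E
```

```text
shift [121.6  41.3   0.2] turn [ 0.0005 -0.0028 -0.1408]
```

```bash
python3 -m jog '[0,10,41,0,0,0,-0.141, 0,60,41,0,0,-0.003,-0.141, 0,110,41,0,0,-0.003,-0.141, 0,121,41,0,0,-0.003,-0.141, 0,121,41,0,0,-0.003,-0.141, 0,121,41,0,0,-0.003,-0.141]'; python3 - <<'E'
from h import *
st()
E
```

```text
t: 17.1
tool_pos: [599.1, -202.4, 106.6]
ee_rot: [1.079, 1.564, -0.422]
wrist_force: [0.8, 0.5, 0.3]
gripper_width: 0.1
t 17.1 pos [ 599.1 -202.4  106.6] h [ 34.3  -0.9 106.6] F [0.8 0.5 0.3] w 0.1 q [-0.34  0.52  1.63 -0.    0.99 -0.41]
[[0.006, 0.998, 0.069], [-0.003, 0.069, -0.998], [-1.0, 0.006, 0.003]]
```

```bash
python3 -m jog '[0,6,0,0,0,0,0, 0,12,0,0,0,0,0, 0,18,0,0,0,0,0, 0,18,0,0,0,0,0]'; python3 -m jog '[0,4,0,0,0,0,0, 0,4,0,0,0,0,0]'; python3 -m jog '[0,4,0,0,0,0,0, 0,4,0,0,0,0,0]'
```

```text
t: 17.6
tool_pos: [599.0, -202.1, 87.2]
ee_rot: [1.113, 1.565, -0.388]
wrist_force: [0.2, 0.5, 4.8]
gripper_width: 0.1
t: 17.85
tool_pos: [598.9, -202.1, 82.8]
ee_rot: [1.087, 1.566, -0.415]
wrist_force: [0.8, 0.2, 1.7]
gripper_width: -0.0
t: 18.1
tool_pos: [597.2, -201.6, 77.2]
ee_rot: [-0.574, 1.57, -2.076]
wrist_force: [0.8, -0.2, 0.3]
gripper_width: 0.1
```

```bash
python3 -m jog '[0,2,0,0,0,0,0, 0,2,0,0,0,0,0]'; python3 -m jog '[0,2,0,0,0,0,0, 0,2,0,0,0,0,0]'; python3 -m jog '[0,2,0,0,0,0,0, 0,2,0,0,0,0,0]'
```

```text
t: 18.35
tool_pos: [597.3, -201.7, 77.0]
ee_rot: [0.557, 1.57, -0.945]
wrist_force: [-2.7, 1.4, 8.2]
gripper_width: 0.2
t: 18.6
tool_pos: [597.4, -201.7, 77.0]
ee_rot: [0.811, 1.569, -0.691]
wrist_force: [-5.7, 1.8, 17.8]
gripper_width: -0.1
t: 18.85
tool_pos: [597.4, -201.7, 76.9]
ee_rot: [0.922, 1.568, -0.58]
wrist_force: [-9.1, 3.5, 28.4]
gripper_width: -0.0
```

Bottomed out hard at tip z ≈ 58, level with the deck. I'll retreat and check.

```bash
python3 -m jog '[0,-8,0,0,0,0,0, 0,-50,-5,0,0,0,0, 0,-100,-20,0,0,0,0, 0,-150,-40,0,0,0,0, 0,-160,-40,0,0,0,0, 0,-160,-40,0,0,0,0]'; python3 - <<'E'
from h import *
s=st()
for n in ("side","wrist","scene"):
    im=robot.read_camera(n); cv2.imwrite(f"pics/x5{n}.png",im[:,:,::-1])
crop("pics/x5side.png","pics/c_x5.png",340,220,150,120,5)
crop("pics/x5wrist.png","pics/c_x5w.png",160,100,360,240,2.2)
E
```

```text
t: 19.6
tool_pos: [557.9, -204.5, 232.0]
ee_rot: [1.016, 1.568, -0.486]
wrist_force: [-1.1, -0.4, 0.2]
gripper_width: -0.2
t 19.6 pos [ 557.9 -204.5  232. ] h [-6.90e+00 -1.00e-01  2.32e+02] F [-1.1 -0.4  0.2] w -0.2 q [-0.37  0.36  1.55 -0.    1.23 -0.44]
[[0.003, 0.998, 0.069], [-0.001, 0.069, -0.998], [-1.0, 0.003, 0.002]]
```

View pics/c_x5.png

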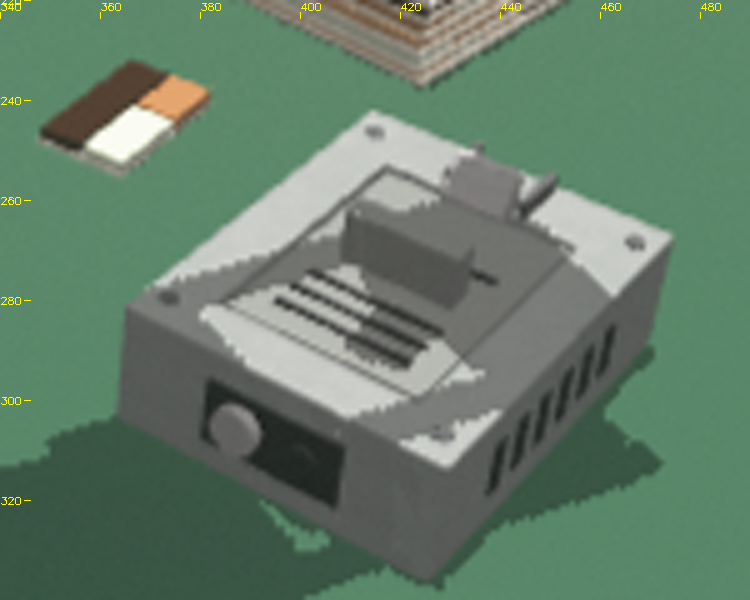

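View pics/c_x5w.png

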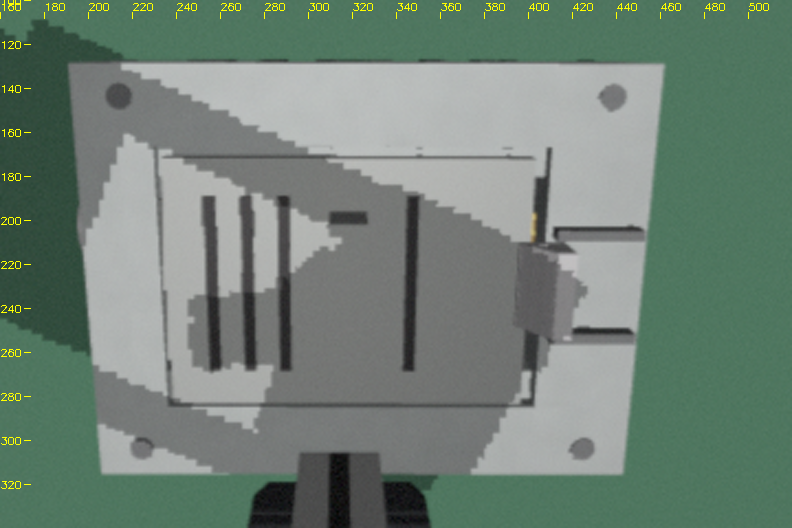

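View pics/x5scene.png

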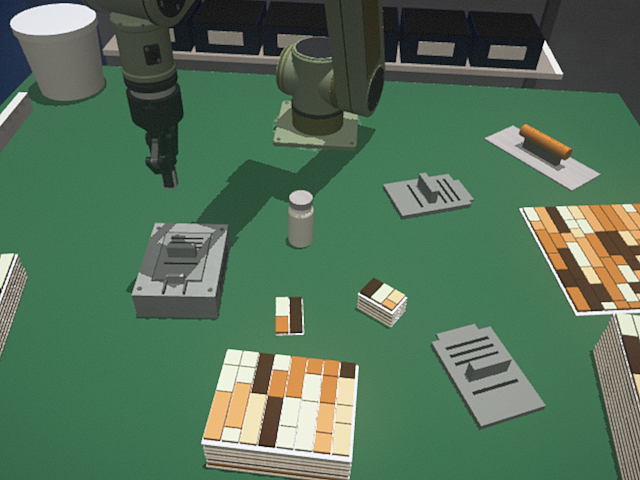

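```bash
python3 - <<'E'
from h import *
s=robot.read_state(); C=cam("wrist",s)
g=lambda u,v:(160+u/2.2,100+v/2.2)
for n,p,z in [('covRL',g(535,160),58),('rearwall',g(551,150),58),('bezL',g(157,157),58),('covRR',g(526,404),58),('deckR',g(664,65),58),('deckF',g(69,65),58),('ribL',g(329,224),58),('ribR',g(368,223),58)]: print(n,wh(pt(C,p,z)).round(1))
E
```

```text
covRL [56.  40.6 58. ]
rearwall [60.9 43.8 58. ]
bezL [-64.4  41.4  58. ]
covRR [ 58.1 -42.7  58. ]
deckR [94.  69.7 58. ]
deckF [-90.1  69.6  58. ]
ribL [-9.7 19.9 58. ]
ribR [ 3.  20.3 58. ]
```

```bash
python3 - <<'E'
from h import *
print(robot.hand_in())
E
```

```text
the job is handed in; nothing more can be done
None
```

The battery box is closed and the job is handed in, after about 20 s of robot time.

- **Pack:** I pushed it home with shut fingers until it stopped hard, with the fingertip face at about x +7.5 mm of the housing (home is +8). The wrist picture showed it against its contacts.
- **Cover:** I took the smallest of the three, which measured 120 x 84 mm, and hooked its lip under the bezel at 0.40 rad. I lowered the rear until the catch slope carried it, at 0.14 rad, and let go.
- **Snap:** I pressed the rear down with shut fingers. It bottomed at 58 mm, level with the deck, and I held up to about 28 N there.

**Last checks:**
- Wrist and side pictures show the cover flat and level with the deck, its lip under the bezel and the catch forward over its rear edge.
- In the scene picture, the jar, the strip and the offcuts look where they were at the start.
- The cover sits about 2 mm towards the slot end, with perhaps 0.02 rad of yaw. One reading of the rib gave about -3 mm, right at the 3 mm limit. Readings from the rear edges gave -2 to -4 mm before correcting for a camera bias of about 1 mm. By the dimensions you gave, the front wall stops the lip at -3 mm.

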